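# Put the seasonings back in their block

## Task

Gather the three tall slim spice jars and the squat jar into the oak seasoning block: the squat jar in the wide well, each spice jar in a narrow well of its own, all standing upright on the well floors. Leave the broad jar with the grey lid, the flat low jar, the candle and the sugar canister standing where they are, and knock nothing over.

Things in the scene. Friction and masses are not known exactly. Their poses are not given: they have to be found in the camera images.
- seasoning_block: Square oak block, 178 x 178 x 40 high, fixed, at any yaw, with four round wells 30 deep (floor 10 above its underside). Origin at the centre of its underside, x, y along its sides. WIDE well (84 in diameter) at (+43, +43); NARROW wells (64) at (+43, -43), (-43, +43), (-43, -43). Overhead, cupboards begin 600 ahead of the robot's base, 575 above the worktop: keep the wrist low there.
- spice_jar_1: Slim glass spice jar with a red screw cap and a paper label, one of three of the same size: 106 high, body 42 in diameter up to 85, cap 45 in diameter from 85 to 106; about 0.11 kg. Loose, stands upright; origin at the centre of its underside, z up along its axis; round, so its yaw does not matter. Belongs in a narrow well.
- spice_jar_2: Slim glass spice jar with a red screw cap and a paper label, one of three of the same size: 106 high, body 42 in diameter up to 85, cap 45 in diameter from 85 to 106; about 0.11 kg. Loose, stands upright; origin at the centre of its underside, z up along its axis; round, so its yaw does not matter. Belongs in a narrow well.
- spice_jar_3: Slim glass spice jar with a red screw cap and a paper label, one of three of the same size: 106 high, body 42 in diameter up to 85, cap 45 in diameter from 85 to 106; about 0.11 kg. Loose, stands upright; origin at the centre of its underside, z up along its axis; round, so its yaw does not matter. Belongs in a narrow well.
- squat_jar: Squat glass jar with a red cap and a paper label, 80 high: body 58 in diameter up to 46, shoulder narrowing above, cap 52 in diameter from 64 to 80 (a good place to grip); about 0.18 kg. Loose, stands upright; origin at the centre of its underside, z up along its axis; round, so its yaw does not matter. Belongs in the wide well.
- wide_jar: Look-alike that stays: broad glass jar with a grey metal lid and a paper label, 65 by 72 across, lid 66 in diameter, 102 high, about 0.5 kg. Loose, stands upright; origin at the centre of its underside, z up along its axis; nearly round, so its yaw does not matter. 
- flat_jar: Look-alike that stays: flat, low glass jar with a red cap, 72 in diameter, only 52 high, about 0.16 kg. Loose, stands upright; origin at the centre of its underside, z up along its axis; round, so its yaw does not matter. 
- candle: Bystander that stays: white candle in an open clear glass, 76 in diameter, 90 high, about 0.35 kg. Loose, stands upright; origin at the centre of its underside, z up along its axis; round, so its yaw does not matter. 
- sugar_canister: Bystander that stays: cream lidded canister, 87 in diameter, 115 high with its knob, about 0.75 kg. Loose, stands upright; origin at the centre of its underside, z up along its axis; round, so its yaw does not matter. 
There are look-alikes about, which are no part of the job. Leave any purple look-alike of the spice_jar_2 alone.

How it is judged:
By the outcome, as a careful person would: the job done as asked, in the order asked, and still so for the second after the job is handed in, with the robot touching nothing.
It also fails if it takes over 96 s, if anything falls off the work surface, if the arm or the gripper's body presses on something with over 40 N, if the wrist force passes 120 N, or if a joint passes its speed limit or range.

## Robot

A 6-joint arm with a two-finger parallel gripper is mounted at the origin on a cart in front of the work surface, level with it; the furniture and walls round the work are solid. World frame = base frame: x ahead of the robot, y to its left, z up, the work surface at z = 0. Lengths are in m, angles in degrees, forces in N, time in s.
With the tool pointing down it reaches from about 0.4 to 0.825 m from the base axis. Payload 7 kg.
Tool frame: the origin (TCP) lies at the centre of the arm's flange, where the gripper is bolted on; the fingertips stand 178 mm ahead of it and the grasp point (between the pads) lies 159 mm ahead of it (r.tips_ahead is the z of the fingertips in the tool frame, in m); z points along the fingers, y is the line along which they close (so a half turn about z gives the same grasp; the last joint's range is limited). The gripper opens to 88 mm and grips with 3 to 60 N. Pads are 19 mm wide; open, the fingers measure 130 mm over their backs; the gripper's body (78 mm by 193 mm) begins 47 mm behind the grasp point.
Start: joints at [-52.706, 20.546, 0.682, 0, -70.136, -16.507], TCP at [0.24, -0.631, 0.405] pointing down, gripper open.
Joint ranges: [-176.03, 176.03], [-82.01, 121.73], [-58.28, 71.71], [-173.87, 95.51], [-174.79, -0.11], [-173.66, 173.66]. Speed limits (degrees/s): [136.94, 136.94, 172.46, 180, 180, 180].

## Interface

Orientations are given as [roll, pitch, yaw] about the fixed x, y, z axes, in that order (R = Rz(yaw) Ry(pitch) Rx(roll)).
In Python, from plant import r gives the robot as it stands. The module is installed in compiled form; this text tells all that it offers.
- The arm moves only by the shell command python3 -m pendant 'ROWS' [FORCE]. ROWS is JSON, a list that holds one entry, the list of rows, each a list of 7 numbers: the shift along the tool's x, y, z in m, then the turn, a rotation vector about the tool's x, y, z in degrees, then the gripper command: -1 is shut, 1 is fully open, values between are in proportion. A call has 1 to 5 rows; each row is the pose to reach, as a shift and turn from the pose commanded when the call began, along the tool's axes at that moment; what a row does not reach only later rows make up. A row lasts 1/10 s, in which the tool goes at most 50 mm and 8.59 degrees, less where a joint would pass 70% of its speed; a pose out of reach is approached as far as the arm can. A call with a gripper value outside its range is refused whole. The fingers move at their own pace and stop on an object; FORCE is the grip in N (left out, the last holds). Time passes only in rows, so rows that repeat a pose let the fingers close. It gives the time, the measured TCP pose, the force, the opening and the grip force at its end, in the units of the state.
- r.get_state(): the state, without advancing time (a new reading comes with each control period).
- r.capture(name): name is "side" or "top" or "wrist"; returns the picture (400x640x3 uint8, red, green, blue); there is no depth.
- r.camera_params(name): a dict with "fx", "fy", "cx", "cy" (pixels), "R" (3x3) and "t" (3): a world point X has camera coordinates R X + t. Camera axes: x right, y down, z forward; pixel columns grow to the right and rows downward; lengths in m; the calibration is good to about 2 mm. A picture is of the moment at which its call begins: read the wrist's pose just before it. camera_params takes no time and is no camera call; for the wrist camera it gives the pose at the moment of the call.
- r.close_job(): hands the job in; it is judged then, once.
The state is a dict: "time_s": time; "joints": joint angles; "qd": joint speeds; "joint_torque": joint torques, N m; "tcp_pos": TCP position; "eef_rot": TCP orientation; "contact_force": force on the tool from outside, world axes, zero at the start; "moment": the same for the moment, N m; "gripper_width": finger opening in m; "gripper_force": force on a finger pad.
Only numpy, scipy, OpenCV 4.12 (cv2) and the standard library are available. Lean on these libraries where they do the work, as an engineer would, in place of code of your own. Each camera call takes 0.05 s, during which the arm holds its last target. There are 200 camera calls.

## Working session

There is one attempt and no reset: what is moved stays moved. The work goes in short steps, Python scripts to look and compute and a shell command to move; the robot and the scene stay as the last step left them, time stands still between calls to the robot, and variables do not carry over. Pictures are saved under pics/ and viewed, at most 14 in all, crops included, and the job is handed in when it is done.

```bash
mkdir -p pics; cat > h.py <<'E'
import numpy as np,cv2
from plant import r
def snap(cam,name):
    p=r.camera_params(cam); im=r.capture(cam); cv2.imwrite(f'pics/{name}.png',cv2.cvtColor(im,cv2.COLOR_RGB2BGR)); return im,p
def ray(p,u,v,z):
    R=np.array(p['R']);t=np.array(p['t']);c=-R.T@t
    d=R.T@np.array([(u-p['cx'])/p['fx'],(v-p['cy'])/p['fy'],1]); return c+d*(z-c[2])/d[2]
def proj(p,X):
    q=np.array(p['R'])@np.array(X)+np.array(p['t']); return p['fx']*q[0]/q[2]+p['cx'],p['fy']*q[1]/q[2]+p['cy']
E
python3 - <<'E'
from h import *
for c in('top','side','wrist'):
    im,p=snap(c,c+'0'); R=np.array(p['R']);print(c,-R.T@np.array(p['t']),R[2],p['fx'])
s=r.get_state();print(s['time_s'],s['tcp_pos'],s['eef_rot'],s['gripper_width'])
E
```

```text
top [ 0.3872012  -0.06191426  1.23273048] [ 0.06321529  0.02270682 -0.99774156] 417.61198008383155
side [-0.00432475 -0.95307618  0.87488541] [ 0.36314311  0.69073741 -0.62530705] 360.8619242197231
wrist [ 0.17319556 -0.65556401  0.38396521] [ 0.24385809  0.09500507 -0.96514624] 336.66768695649506
0.15 [ 0.23953247 -0.63093491  0.40394791] [ 1.79928818e+02 -6.34552142e-03 -1.59216116e+02] 0.08778238964713732
```

View pics/top0.png

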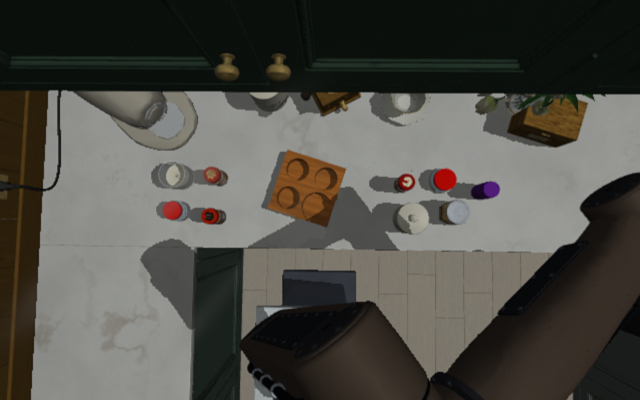

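View pics/side0.png

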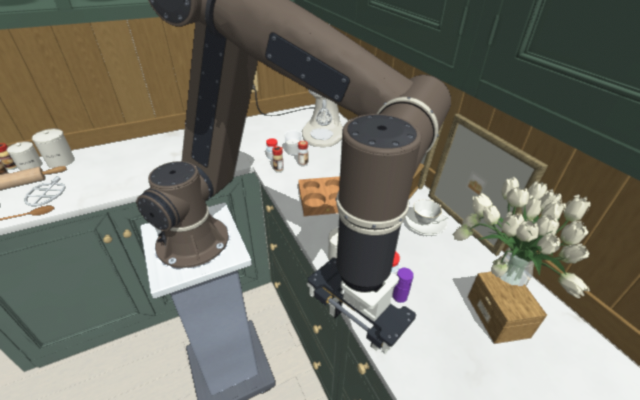

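The top view shows, by pixel: candle (173,175), red caps at (213,176), (173,210), (210,215), (405,183) and (445,180), a purple jar (485,190), canister (411,218), grey lid (455,212), and the block at (307,188). The side view shows two spice jars at about (278,160) and (303,153), and the arm hides the right group. Next is a close crop.

```bash
python3 - <<'E'
from h import *
im=cv2.imread('pics/top0.png')
a=cv2.resize(im[150:240,145:245],None,fx=4,fy=4,interpolation=2);b=cv2.resize(im[150:240,385:485+20],None,fx=3.33,fy=4,interpolation=2)
b=cv2.resize(im[150:240,385:505],(400,300));a=cv2.resize(im[150:240,140:260],(400,300))
blk=cv2.resize(im[140:230,250:370],(400,300));s=cv2.resize(cv2.imread('pics/side0.png')[125:185,250:330],(400,300))
cv2.imwrite('pics/c1.png',np.vstack([np.hstack([a,b]),np.hstack([blk,s])]))
p=r.camera_params('top')
for n,u,v,z in[('candle',173,175,.09),('L1',212,176,.106),('L2',173,210,.08),('L3',209,215,.106),('R1',405,182,.106),('R2',445,179,.06),('purple',487,189,.106),('can',411,216,.11),('wide',457,211,.1),('blk',307,188,.04)]: print(n,ray(p,u,v,z).round(3))
E
```

```text
candle [0.521 0.38  0.09 ]
L1 [0.517 0.267 0.106]
L2 [0.424 0.381 0.08 ]
L3 [0.411 0.272 0.106]
R1 [ 0.508 -0.258  0.106]
R2 [ 0.523 -0.378  0.06 ]
purple [ 0.492 -0.477  0.106]
can [ 0.416 -0.273  0.11 ]
wide [ 0.432 -0.399  0.1  ]
blk [0.494 0.011 0.04 ]
```

View pics/c1.png

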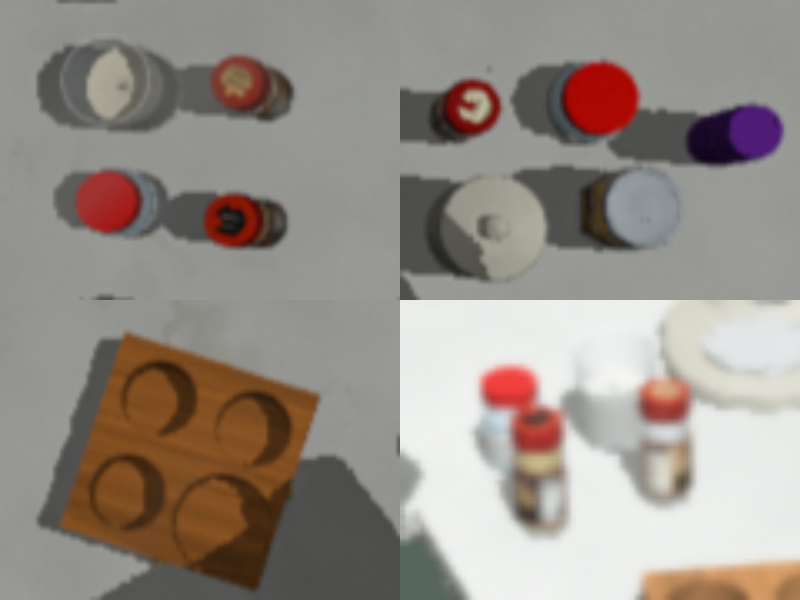

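View pics/wrist0.png

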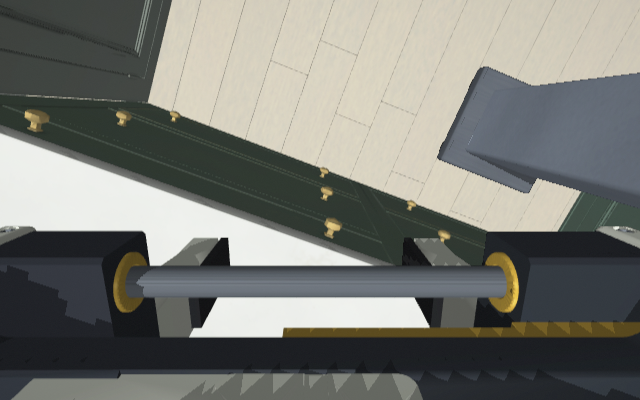

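The crops confirm the choice. The spice jars have patterned red caps: L1 (212,176), L3 (209,215) and R1 (405,182).
- **Squat jar:** L2 (173,210), the tall red cap about 53 mm wide.
- **Flat jar:** R2 (445,180), whose red cap is wider at about 64 mm. It stays.
- **Purple look-alike:** (487,189). It stays too.
- **Wide well:** the lower-right one in the block crop. The wrist view shows only the cupboard front.

I'll refine the block pose and start moving towards R1.

```bash
python3 - <<'E'
from h import *
p=r.camera_params('top')
f=lambda x,y,u0,v0:(u0+(x+.5)/3.3333-.5,v0+(y+.5)/3.3333-.5)
C=np.array([ray(p,*f(x,y,250,140),.04)[:2] for x,y in[(125,33),(319,96),(257,290),(60,227)]]);c=C.mean(0);print(C,c)
print('sides',[np.linalg.norm(C[i]-C[i-1]) for i in range(4)])
w=ray(p,*f(222,220,250,140),.04)[:2]
# wide well lies towards corner 2 (lower right); well dirs = corner dirs *43/89
for i in range(4): print('well',i,(c+(C[i]-c)/np.linalg.norm(C[i]-c)*.0608).round(4))
print('wide seen',w)
for n,x,y,u,z in[('L1',238,83,140,.106),('L2',107,201,140,.08),('L3',233,220,140,.106),('R1',72,107,385,.106),('R2',200,98,385,.052),('canR',93,226,385,.09)]: print(n,ray(p,*f(x,y,u,150),z).round(4))
E
python3 -m pendant '[[[-0.04,0.025,0.01,0,0,4,1],[-0.08,0.05,0.02,0,0,8,1],[-0.12,0.075,0.03,0,0,12,1],[-0.16,0.10,0.04,0,0,16,1],[-0.20,0.125,0.05,0,0,20.8,1]]]' 20
```

```text
[[ 0.60471332  0.07011998]
 [ 0.55178449 -0.09853854]
 [ 0.38416632 -0.04754674]
 [ 0.43564462  0.12266753]] [0.49407719 0.01167556]
sides [np.float64(0.17704652081656064), np.float64(0.17676864766016062), np.float64(0.17520277983329755), np.float64(0.17782832349646835)]
well 0 [0.5478 0.0401]
well 1 [ 0.5223 -0.0422]
well 2 [ 0.4406 -0.0172]
well 3 [0.4658 0.0655]
wide seen [ 0.44364507 -0.01663822]
L1 [0.5214 0.2696 0.106 ]
L2 [0.4241 0.3841 0.08  ]
L3 [0.4093 0.2701 0.106 ]
R1 [ 0.5085 -0.2612  0.106 ]
R2 [ 0.5234 -0.3787  0.052 ]
canR [ 0.4128 -0.2813  0.09  ]
time_s: 0.65
tcp_pos: [0.3828, -0.4416, 0.3542]
eef_rot: [180.0, -0.0, 179.8]
contact_force: [0.6, -0.1, 0.2]
gripper_width: 0.0876
gripper_force: 0.0
```

```bash
python3 -m pendant '[[[-0.025,0.036,0.007,0,0,0,1],[-0.05,0.072,0.014,0,0,0,1],[-0.075,0.108,0.021,0,0,0,1],[-0.10,0.144,0.028,0,0,0,1],[-0.126,0.180,0.034,0,0,0,1]]]'
python3 - <<'E'
from h import *
im,p=snap('wrist','w1');print(r.get_state()['tcp_pos'])
print('expect cap top',proj(p,[.5085,-.2612,.106]),'base',proj(p,[.5085,-.2612,0]),'grasp',proj(p,np.array(r.get_state()['tcp_pos'])-[0,0,.159]))
E
```

```text
time_s: 1.15
tcp_pos: [0.5088, -0.2615, 0.3203]
eef_rot: [180.0, -0.0, 180.0]
contact_force: [1.1, -1.1, -0.4]
gripper_width: 0.0878
gripper_force: 0.0
[ 0.51186888 -0.25789637  0.31940287]
expect cap top (np.float64(315.34282135804), np.float64(231.2097141536344)) base (np.float64(315.2606490715828), np.float64(191.59622035927188)) grasp (np.float64(322.62464642591453), np.float64(278.72092196385097))
```

View pics/w1.png

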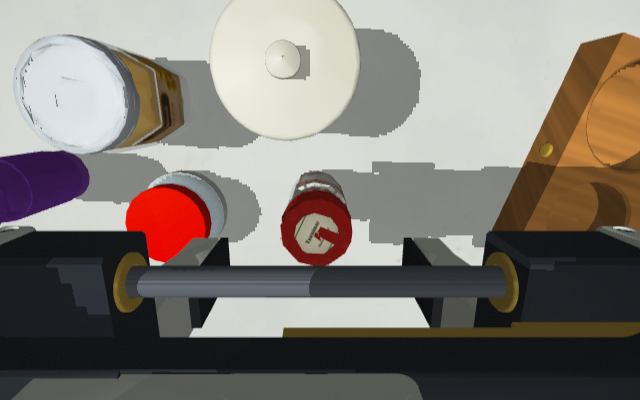

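The wrist view shows the R1 cap top at about (316,229), within 3 mm of the predicted point and between the open fingers. I'll go down and grip.

```bash
python3 -m pendant '[[[0,0,0.023,0,0,0,1],[0,0,0.046,0,0,0,1],[0,0,0.068,0,0,0,1],[0,0,0.068,0,0,0,-1],[0,0,0.068,0,0,0,-1]]]' 20
python3 -m pendant '[[[0,0,0,0,0,0,-1],[0,0,0,0,0,0,-1],[0,0,0,0,0,0,-1],[0,0,0,0,0,0,-1],[0,0,0,0,0,0,-1]]]' 20
```

```text
time_s: 1.7
tcp_pos: [0.5083, -0.2634, 0.2528]
eef_rot: [-180.0, -0.1, 180.0]
contact_force: [0.1, 0.5, 0.9]
gripper_width: 0.0772
gripper_force: 0.0
time_s: 2.2
tcp_pos: [0.5083, -0.2633, 0.2532]
eef_rot: [-180.0, 0.1, 180.0]
contact_force: [-0.3, 0.9, 2.9]
gripper_width: 0.0438
gripper_force: 20.0
```

```bash
python3 -m pendant '[[[0,0,-0.035,0,0,0,-1],[0,0,-0.07,0,0,0,-1],[-0.005,0.04,-0.07,0,0,0,-1],[-0.010,0.08,-0.07,0,0,0,-1],[-0.014,0.12,-0.07,0,0,0,-1]]]'
python3 -m pendant '[[[0,0.035,0,0,0,0,-1],[0,0.07,0,0,0,0,-1],[0,0.101,0,0,0,0,-1],[0,0.101,0,0,0,0,-1],[0,0.101,0,0,0,0,-1]]]'
python3 - <<'E'
from h import *
im,p=snap('wrist','w2');s=r.get_state();print(s['tcp_pos'],s['gripper_width'])
E
```

```text
time_s: 2.7
tcp_pos: [0.5219, -0.1422, 0.3228]
eef_rot: [180.0, 0.0, 179.9]
contact_force: [0.5, 0.0, -0.9]
gripper_width: 0.0439
gripper_force: 20.0
time_s: 3.2
tcp_pos: [0.5221, -0.0416, 0.3226]
eef_rot: [-180.0, -0.0, -179.9]
contact_force: [-0.3, -0.0, -0.9]
gripper_width: 0.0437
gripper_force: 20.0
[ 0.52207936 -0.04226301  0.32254282] 0.04387661023782946
```

View pics/w2.png

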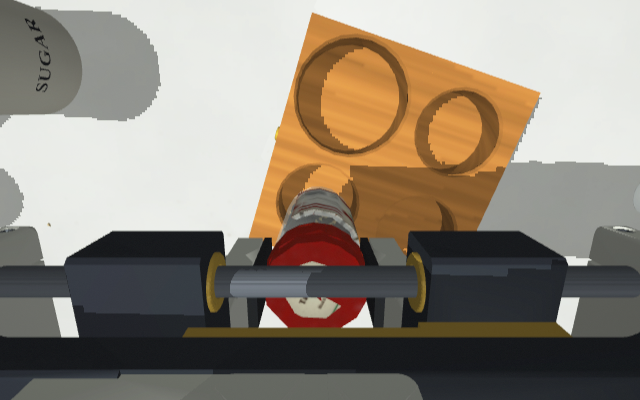

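The wrist view shows the jar held upright over narrow well 1, whose rim is at about (316,200). The wide well is at (353,95) and narrow well 3 at (457,132). I'll check these against the predictions.

```bash
python3 - <<'E'
from h import *
p=r.camera_params('wrist')
print(ray(p,353,95,.04),ray(p,457,132,.04))
for w in[(.5478,.0401),(.5223,-.0422),(.4406,-.0172),(.4658,.0655)]:print(proj(p,[*w,.04]))
E
```

```text
[ 0.43911434 -0.01397824  0.04      ] [0.46602587 0.066411   0.04      ]
(np.float64(414.3382059700821), np.float64(232.68631601278025))
(np.float64(315.0100338982798), np.float64(202.91414271459098))
(np.float64(348.6169095244572), np.float64(97.08737776418421))
(np.float64(455.8423281292827), np.float64(131.69771078774153))
```

```bash
python3 -m pendant '[[[0,0,0.025,0,0,0,-1],[0,0,0.045,0,0,0,-1],[0,0,0.059,0,0,0,-1],[0,0,0.059,0,0,0,-1],[0,0,0.059,0,0,0,-1]]]'
```

```text
time_s: 3.75
tcp_pos: [0.5222, -0.0432, 0.2635]
eef_rot: [-180.0, -0.1, 179.9]
contact_force: [-0.0, 0.1, -0.6]
gripper_width: 0.0443
gripper_force: 20.0
```

```bash
python3 -m pendant '[[[0,0,0,0,0,0,0.4],[0,0,0,0,0,0,0.4],[0,0,-0.02,0,0,0,0.4],[0,0,-0.06,0,0,0,0.4],[0,0.04,-0.065,0,0,0,1]]]'
python3 -m pendant '[[[0,0.045,0,0,0,0,1],[0,0.09,0,0,0,0,1],[0,0.135,0,0,0,0,1],[0,0.18,0,0,0,0,1],[0,0.225,0,0,0,0,1]]]'
python3 -m pendant '[[[0,0.024,0,0,0,0,0.8],[0,0.048,0,0,0,0,0.8],[0,0.048,0,0,0,0,0.8]]]'
python3 - <<'E'
from h import *
im,p=snap('wrist','w3');s=r.get_state();print(s['tcp_pos'])
for n,X in dict(L1=[.5214,.2696,.106],L3=[.4093,.2701,.106],L2=[.4241,.3841,.08]).items(): print(n,proj(p,X))
E
```

```text
time_s: 4.25
tcp_pos: [0.5235, -0.004, 0.3334]
eef_rot: [180.0, 0.4, 179.8]
contact_force: [0.4, 1.1, -1.0]
gripper_width: 0.0655
gripper_force: 0.0
time_s: 4.75
tcp_pos: [0.522, 0.2245, 0.3295]
eef_rot: [180.0, 0.1, 180.0]
contact_force: [0.4, -0.5, 0.0]
gripper_width: 0.0877
gripper_force: 0.0
time_s: 5.05
tcp_pos: [0.5224, 0.2733, 0.329]
eef_rot: [180.0, 0.1, -179.9]
contact_force: [-0.0, -0.7, 0.6]
gripper_width: 0.0795
gripper_force: 0.0
[0.52221393 0.27202236 0.32887886]
L1 (np.float64(308.6798624624792), np.float64(225.07359344214905))
L3 (np.float64(309.06671097680817), np.float64(31.576722718433444))
L2 (np.float64(489.0772967922594), np.float64(67.11019419727663))
```

View pics/w3.png

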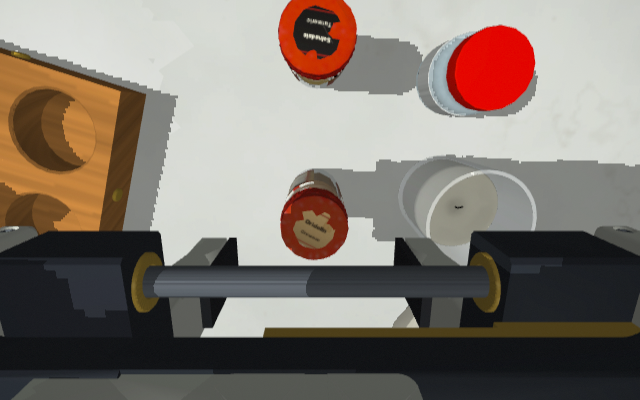

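The wrist view shows L1 cap top at (315,226) between the fingers, L3 at (317,27), the squat jar at (493,68) and the candle's near rim at u≈413. I'll narrow the opening to clear the candle, then descend and grip.

```bash
python3 -m pendant '[[[0,0,0.02,0,0,0,0.5],[0,0,0.04,0,0,0,0.5],[0,0,0.06,0,0,0,0.5],[0,0,0.075,0,0,0,0.5],[0,0,0.075,0,0,0,-1]]]' 20
python3 -m pendant '[[[0,0,0,0,0,0,-1],[0,0,0,0,0,0,-1],[0,0,0,0,0,0,-1],[0,0,0,0,0,0,-1]]]' 20
python3 -m pendant '[[[0,0,-0.035,0,0,0,-1],[0,0,-0.07,0,0,0,-1],[-0.005,-0.04,-0.075,0,0,0,-1],[-0.01,-0.08,-0.075,0,0,0,-1],[-0.015,-0.12,-0.075,0,0,0,-1]]]'
```

```text
time_s: 5.6
tcp_pos: [0.5217, 0.2693, 0.252]
eef_rot: [-179.9, -0.2, 179.9]
contact_force: [-0.8, 0.4, 0.5]
gripper_width: 0.0618
gripper_force: 0.0
time_s: 6.0
tcp_pos: [0.5227, 0.2709, 0.2548]
eef_rot: [179.9, 0.1, -180.0]
contact_force: [0.1, -0.2, 4.1]
gripper_width: 0.0442
gripper_force: 20.0
time_s: 6.5
tcp_pos: [0.5369, 0.1497, 0.3292]
eef_rot: [180.0, 0.0, -180.0]
contact_force: [0.8, 0.4, -2.7]
gripper_width: 0.044
gripper_force: 20.0
```

```bash
python3 -m pendant '[[[-0.004,-0.04,0,0,0,0,-1],[-0.008,-0.08,0,0,0,0,-1],[-0.011,-0.109,0,0,0,0,-1],[-0.011,-0.109,0,0,0,0,-1],[-0.011,-0.109,0.015,0,0,0,-1]]]'
python3 -m pendant '[[[0,0,0.02,0,0,0,-1],[0,0,0.04,0,0,0,-1],[0,0,0.05,0,0,0,-1],[0,0,0.05,0,0,0,-1],[0,0,0.05,0,0,0,-1]]]'
```

```text
time_s: 7.0
tcp_pos: [0.5489, 0.0411, 0.3154]
eef_rot: [179.9, 0.2, 179.9]
contact_force: [0.5, -0.7, -1.1]
gripper_width: 0.0438
gripper_force: 20.0
time_s: 7.5
tcp_pos: [0.5483, 0.0422, 0.2638]
eef_rot: [180.0, -0.0, -180.0]
contact_force: [-0.4, -0.4, -1.6]
gripper_width: 0.0442
gripper_force: 20.0
```

```bash
python3 -m pendant '[[[0,0,0,0,0,0,0.35],[0,0,0,0,0,0,0.35],[0,0,-0.02,0,0,0,0.35],[0,0,-0.06,0,0,0,0.35],[0.01,0.03,-0.065,0,0,0,0.7]]]'
python3 -m pendant '[[[0.026,0.04,0,0,0,0,0.7],[0.052,0.08,0,0,0,0,0.7],[0.078,0.12,0,0,0,0,0.7],[0.103,0.16,0,0,0,0,0.7],[0.127,0.202,0,0,0,0,0.7]]]'
python3 - <<'E'
from h import *
im,p=snap('wrist','w4');s=r.get_state();print(s['tcp_pos'])
for n,X in dict(L3=[.4105,.2745,.106],L2=[.4241,.3865,.08]).items(): print(n,proj(p,X))
E
```

```text
time_s: 8.0
tcp_pos: [0.5401, 0.0708, 0.3332]
eef_rot: [179.9, 0.4, 179.9]
contact_force: [0.9, 1.1, 0.8]
gripper_width: 0.0629
gripper_force: 0.0
time_s: 8.5
tcp_pos: [0.41, 0.275, 0.3294]
eef_rot: [179.9, 0.0, 180.0]
contact_force: [1.3, 1.3, -0.4]
gripper_width: 0.0745
gripper_force: 0.0
[0.4081564  0.27983557 0.32967303]
L3 (np.float64(313.7297842031505), np.float64(227.18408007848606))
L2 (np.float64(468.42870510389344), np.float64(232.9364457891538))
```

View pics/w4.png

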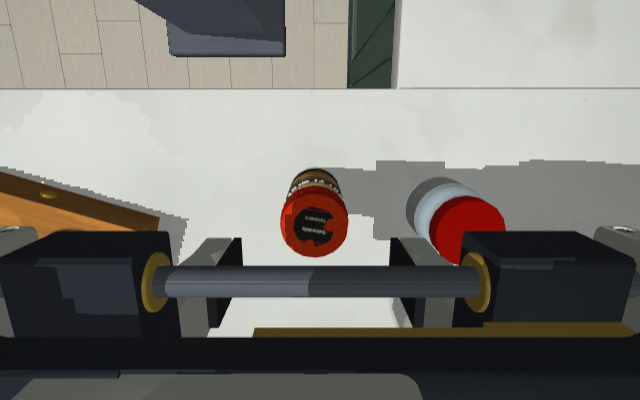

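The wrist view shows L3 cap top at (315,224) as predicted, with the squat jar at (467,231). I'll grip and carry it to well 3 (.4658, .0655).

```bash
python3 -m pendant '[[[0,0,0.02,0,0,0,0.6],[0,0,0.04,0,0,0,0.6],[0,0,0.06,0,0,0,0.6],[0,0,0.076,0,0,0,0.6],[0,0,0.076,0,0,0,-1]]]' 20
python3 -m pendant '[[[0,0,0,0,0,0,-1],[0,0,0,0,0,0,-1],[0,0,0,0,0,0,-1],[0,0,0,0,0,0,-1]]]' 20
python3 -m pendant '[[[0,0,-0.035,0,0,0,-1],[0,0,-0.07,0,0,0,-1],[-0.011,-0.04,-0.075,0,0,0,-1],[-0.022,-0.08,-0.075,0,0,0,-1],[-0.033,-0.12,-0.075,0,0,0,-1]]]'
```

```text
time_s: 9.05
tcp_pos: [0.4108, 0.2732, 0.2511]
eef_rot: [-179.9, -0.1, 180.0]
contact_force: [-0.8, -0.3, 0.5]
gripper_width: 0.0666
gripper_force: 0.0
time_s: 9.45
tcp_pos: [0.4116, 0.274, 0.2537]
eef_rot: [179.9, 0.1, 180.0]
contact_force: [-0.8, -0.9, 4.3]
gripper_width: 0.0446
gripper_force: 20.0
time_s: 9.95
tcp_pos: [0.4442, 0.1526, 0.3285]
eef_rot: [179.9, 0.1, -179.9]
contact_force: [0.2, 0.0, -0.6]
gripper_width: 0.0438
gripper_force: 20.0
```

```bash
python3 -m pendant '[[[-0.01,-0.04,0,0,0,0,-1],[-0.018,-0.075,0,0,0,0,-1],[-0.0215,-0.087,0,0,0,0,-1],[-0.0215,-0.087,0,0,0,0,-1],[-0.0215,-0.087,0.015,0,0,0,-1]]]'
python3 -m pendant '[[[0,0,0.02,0,0,0,-1],[0,0,0.04,0,0,0,-1],[0,0,0.05,0,0,0,-1],[0,0,0.05,0,0,0,-1],[0,0,0.05,0,0,0,-1]]]'
python3 -m pendant '[[[0,0,0,0,0,0,0.35],[0,0,0,0,0,0,0.35],[0,0,-0.02,0,0,0,0.35],[0,0,-0.06,0,0,0,0.35],[0,0.03,-0.065,0,0,0,0.7]]]'
```

```text
time_s: 10.45
tcp_pos: [0.4666, 0.0672, 0.3142]
eef_rot: [179.9, 0.2, 179.9]
contact_force: [0.7, 0.8, -1.6]
gripper_width: 0.0439
gripper_force: 20.0
time_s: 10.95
tcp_pos: [0.4658, 0.0675, 0.2628]
eef_rot: [-180.0, -0.0, -180.0]
contact_force: [-0.6, 0.2, -0.8]
gripper_width: 0.0441
gripper_force: 20.0
time_s: 11.45
tcp_pos: [0.4667, 0.096, 0.3319]
eef_rot: [179.9, 0.3, 179.9]
contact_force: [1.7, 0.4, -1.1]
gripper_width: 0.0624
gripper_force: 0.0
```

```bash
python3 -m pendant '[[[0.007,0.045,0,0,0,0,0.9],[0.014,0.09,0,0,0,0,0.9],[0.021,0.135,0.005,0,0,0,0.9],[0.028,0.18,0.01,0,0,0,0.9],[0.034,0.225,0.015,0,0,0,0.9]]]'
python3 -m pendant '[[[0.005,0.04,0.01,0,0,0,0.9],[0.009,0.065,0.02,0,0,0,0.9],[0.009,0.065,0.02,0,0,0,0.9]]]'
python3 - <<'E'
from h import *
im,p=snap('wrist','w5');s=r.get_state();print(s['tcp_pos'])
for n,X in dict(L2=[.4241,.3865,.08]).items(): print(n,proj(p,X))
E
```

```text
time_s: 11.95
tcp_pos: [0.4311, 0.3236, 0.3131]
eef_rot: [179.9, 0.0, 180.0]
contact_force: [1.5, 0.2, -0.1]
gripper_width: 0.0832
gripper_force: 0.0
time_s: 12.25
tcp_pos: [0.4221, 0.3896, 0.2913]
eef_rot: [-179.9, -0.0, -179.9]
contact_force: [-2.0, -0.4, -0.2]
gripper_width: 0.0828
gripper_force: 0.0
[0.42228005 0.38812539 0.29183118]
L2 (np.float64(310.0598868858137), np.float64(236.638348114955))
```

View pics/w5.png

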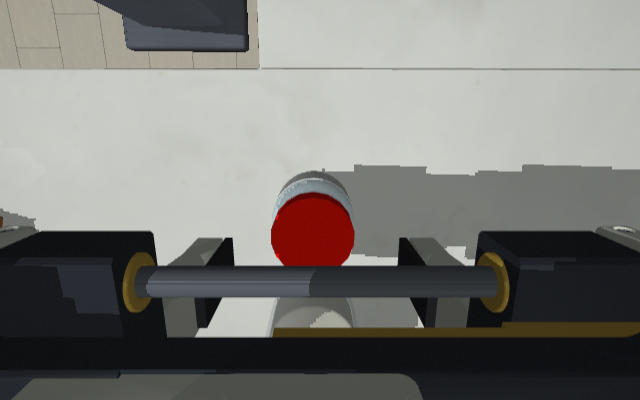

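The wrist view shows the squat jar cap at (313,235), centred between the fingers, with the candle behind it and clear. I'll grip.

```bash
python3 -m pendant '[[[0,0,0.02,0,0,0,0.8],[0,0,0.04,0,0,0,0.8],[0,0,0.06,0,0,0,0.8],[0,0,0.06,0,0,0,-1],[0,0,0.06,0,0,0,-1]]]' 25
python3 -m pendant '[[[0,0,0,0,0,0,-1],[0,0,0,0,0,0,-1],[0,0,0,0,0,0,-1],[0,0,0,0,0,0,-1]]]' 25
python3 -m pendant '[[[0,0,-0.035,0,0,0,-1],[0,0,-0.07,0,0,0,-1],[0,-0.04,-0.08,0,0,0,-1],[0,-0.08,-0.08,0,0,0,-1],[0,-0.12,-0.08,0,0,0,-1]]]'
```

```text
time_s: 12.8
tcp_pos: [0.4232, 0.3863, 0.2333]
eef_rot: [-180.0, 0.0, 180.0]
contact_force: [0.3, -0.2, -0.4]
gripper_width: 0.0681
gripper_force: 0.0
time_s: 13.2
tcp_pos: [0.4231, 0.3871, 0.2339]
eef_rot: [179.9, 0.1, -180.0]
contact_force: [-1.3, -0.4, 6.9]
gripper_width: 0.0511
gripper_force: 25.0
time_s: 13.7
tcp_pos: [0.4223, 0.2654, 0.313]
eef_rot: [180.0, 0.0, -180.0]
contact_force: [-0.8, -0.0, -2.7]
gripper_width: 0.0508
gripper_force: 25.0
```

```bash
python3 -m pendant '[[[0,0,-0.03,0,0,0,-1],[0,0,-0.062,0,0,0,-1],[-0.003,-0.045,-0.062,0,0,0,-1],[-0.006,-0.09,-0.062,0,0,0,-1],[-0.009,-0.135,-0.062,0,0,0,-1]]]'
python3 -m pendant '[[[-0.003,-0.045,0,0,0,0,-1],[-0.006,-0.09,0,0,0,0,-1],[-0.009,-0.135,0,0,0,0,-1],[-0.009,-0.146,0,0,0,0,-1],[-0.009,-0.146,0,0,0,0,-1]]]'
python3 - <<'E'
from h import *
im,p=snap('wrist','w6');s=r.get_state();print(s['tcp_pos'],s['gripper_width'])
snap('top','t6')
E
```

```text
time_s: 14.2
tcp_pos: [0.4311, 0.1303, 0.3748]
eef_rot: [180.0, -0.0, -180.0]
contact_force: [0.6, -0.2, -2.5]
gripper_width: 0.051
gripper_force: 25.0
time_s: 14.7
tcp_pos: [0.4402, -0.0158, 0.3745]
eef_rot: [180.0, -0.0, 179.8]
contact_force: [0.2, 0.1, -2.4]
gripper_width: 0.0512
gripper_force: 25.0
[ 0.44046257 -0.01482635  0.3745794 ] 0.05092161077645078
```

View pics/w6.png

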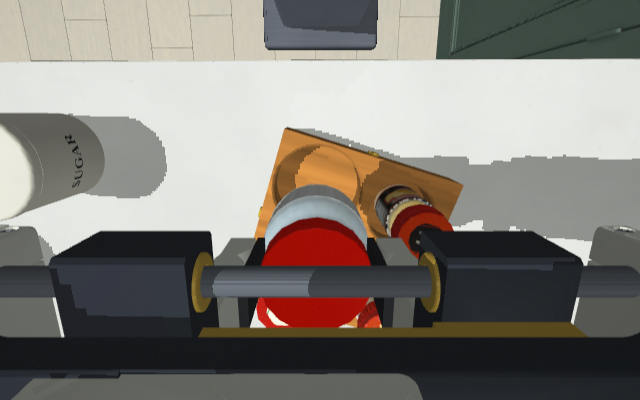

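The wrist view shows the squat jar lined up over the wide well, whose rim is at about (318,185). The spice jar in well 3 stands at (410,220), clear of the fingers. I'll lower it.

```bash
python3 -m pendant '[[[0,0,0.035,0,0,0,-1],[0,0,0.07,0,0,0,-1],[0,0,0.10,0,0,0,-1],[0,0,0.115,0,0,0,-1],[0,0,0.115,0,0,0,-1]]]'
python3 -m pendant '[[[0,0,0.01,0,0,0,-1],[0,0,0.0145,0,0,0,-1],[0,0,0.0145,0,0,0,-1],[0,0,0.0145,0,0,0,-1]]]'
python3 -m pendant '[[[0,0,0,0,0,0,0.5],[0,0,0,0,0,0,0.5],[0,0,-0.02,0,0,0,0.5],[0,0,-0.06,0,0,0,0.5],[0,0,-0.10,0,0,0,0.5]]]'
```

```text
time_s: 15.3
tcp_pos: [0.44, -0.0132, 0.2577]
eef_rot: [-179.9, -0.3, -179.9]
contact_force: [-0.4, 0.1, -1.5]
gripper_width: 0.0511
gripper_force: 25.0
time_s: 15.7
tcp_pos: [0.4409, -0.0141, 0.2456]
eef_rot: [180.0, 0.0, 180.0]
contact_force: [0.3, -0.1, -1.6]
gripper_width: 0.0506
gripper_force: 25.0
time_s: 16.2
tcp_pos: [0.4405, -0.0144, 0.3465]
eef_rot: [-180.0, -0.0, 180.0]
contact_force: [1.3, 0.2, -0.6]
gripper_width: 0.0657
gripper_force: 0.0
```

Now I'll move aside at height and verify.

```bash
python3 -m pendant '[[[0,-0.045,-0.01,0,0,0,0.5],[0,-0.09,-0.03,0,0,0,0.5],[0,-0.135,-0.04,0,0,0,0.5],[0,-0.18,-0.05,0,0,0,0.5],[0,-0.225,-0.05,0,0,0,0.5]]]'
python3 -m pendant '[[[0,-0.045,0,0,0,0,0.5],[0.02,-0.09,0,0,0,0,0.5],[0.04,-0.13,0,0,0,0,0.5],[0.06,-0.17,0,0,0,0,0.5],[0.08,-0.21,0,0,0,0,0.5]]]'
python3 - <<'E'
from h import *
t,p=snap('top','t7');s,q=snap('side','s7')
a=cv2.resize(t[140:260,140:520],(800,253));b=cv2.resize(s[120:300,230:470],(440,330))
cv2.imwrite('pics/c7.png',cv2.cvtColor(np.vstack([a,np.hstack([b,np.zeros((330,360,3),np.uint8)])]),4))
E
```

```text
time_s: 16.7
tcp_pos: [0.4406, -0.2412, 0.3975]
eef_rot: [-179.9, 0.2, -180.0]
contact_force: [0.3, -0.4, 0.2]
gripper_width: 0.0658
gripper_force: 0.0
time_s: 17.2
tcp_pos: [0.3594, -0.4509, 0.3956]
eef_rot: [-180.0, 0.0, 180.0]
contact_force: [1.8, 0.8, -0.3]
gripper_width: 0.0657
gripper_force: 0.0
```

View pics/c7.png

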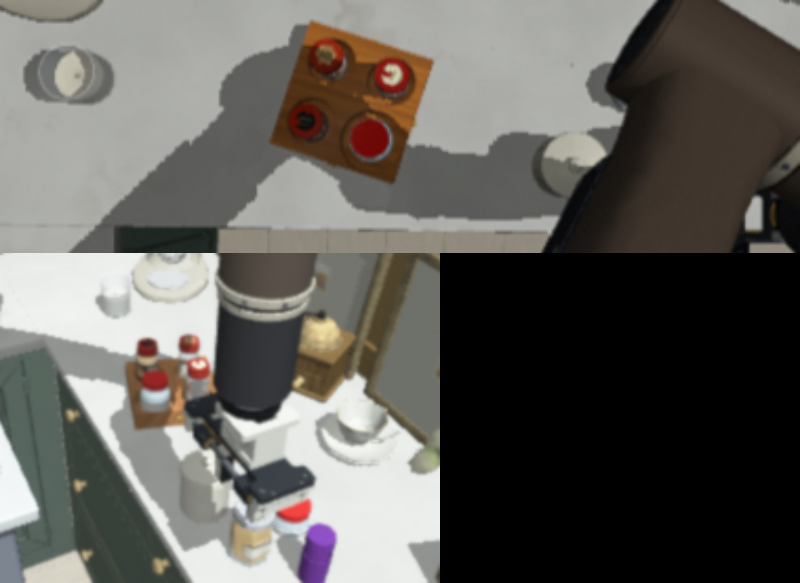

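The final views show all four jars upright in their wells, with the squat jar in the wide well at crop (370,138). The candle, canister, wide jar, flat jar and purple jar are all standing untouched. I'm handing the job in.

```bash
python3 -c "
from plant import r
print(r.close_job())"
```

```text
the job is handed in; nothing more can be done
None
```

The three spice jars stand in the narrow wells and the squat jar in the wide well, the final pictures show everything else still standing in place, and the job was handed in at about 17 s.

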